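# Carry a specimen stub to the lit dish with tongs

### The job

Take the spring tongs hanging in the wire rack and use them to pick the tall metal stub off the tray and stand it upright in the middle of the open glass dish on the lit stage: set it down with the tongs rather than dropping it, do not touch the stub with the gripper, and do not shift the dish. Then hang the tongs back in the rack by their cross-bar, across both rails.

Things in the scene. Friction and masses are not known exactly. Their poses are not given: they have to be found in the camera images.
- tongs: Steel spring tongs, 80 g, hanging jaws down in the rack. Origin: middle of the cross-bar's underside; z up, x along the bar, y = closing line. Bar 112 x 16 x 8 mm (z 0 to 8). Two finger plates, one each side, 28 mm wide (x), z -48 to +8, 56 mm over both when open: squeeze these along y at z about -22. Springs push each jaw open: 3 N open, 10 N shut. Let go, they fall from the gripper.
- tongs_tip (a point): Point midway between the jaw tips, level with their lowest edge, 112 mm below the tongs' origin. Flat jaw pads 18 mm wide (x), 28 mm tall, 4 mm thick, 40 mm apart when open. Jaws slide parallel, each in by up to 14 mm: the pad gap is always 16 mm less than the width over the finger plates. Carry them squeezed to about 50 mm over the plates (pads 34 mm apart).
- rack: Fixed black wire rack for the tongs. Origin on the table at its middle, z up. Two 10 mm round rails along its y, at x -36 and +36 mm, y -50 to +50, tops 140 mm above the table, a post under each end. Open between the rails from above and at the ends, so fingers can go down there. The tongs' bar lies across both rails near the middle, along the rack's x; the tongs lift straight up and out.
- stub_tall: The tall stub: plain aluminium cylinder, 18 mm diameter, 30 mm tall, about 20 g, standing on a square 160 mm black-floored tray (floor 6 mm above the table). Origin: centre of its underside; z up. The three other aluminium stubs on the tray (short round, wide round, square) are at most 12 mm tall; stub centres are over 60 mm apart, in any order.
- dish: Open round glass dish, loose, 90 mm outside diameter, 14 mm high, wall 2.5 mm, floor 3 mm thick, 90 g, on the lit window of the white stage (fixed plate 8 mm thick). Origin: centre of its underside; z up. Another, smaller dish, 60 mm across, stands elsewhere on the table.
There are look-alikes about, which are no part of the job. What is shaped like the tongs but green is not meant.

How it is judged (in metres and radians):
On the way, in this order (a step that is already met when the one before it is completed fails the run):
1. the tall stub is lifted clear of the tray in the tongs (height (world z) of stub_tall above 0.04 m and contact force between tongs and stub_tall above 0.5 N), for 0.2 s.
2. the tall stub stands on the dish's floor while the tongs' tips are still around it (horizontal distance between stub_tall and dish below 0.022 m and z of stub_tall in the frame of dish below 0.009 m and z of stub_tall in the frame of tongs above -0.142 m and horizontal distance between stub_tall and tongs below 0.03 m), for 0.1 s.
At the end, for the whole second after the job is handed in: The tall stub stands upright (10 degrees) and still on the floor of the dish on the stage, within 22 mm of its centre; the dish is within 20 mm of where it stood; the tongs hang still in the rack, upright (11 degrees), cross-bar on both rails, within 25 mm (rack x) and 45 mm (rack y) of the middle (horizontal distance between stub_tall and dish below 0.022 m and z of stub_tall in the frame of dish below 0.009 m and angle between stub_tall's own z axis and vertical below 0.17 rad and linear speed of stub_tall below 0.02 m/s and distance of dish from where it was at the start of the episode below 0.02 m and x of tongs in the frame of rack between -0.025 and 0.025 m and y of tongs in the frame of rack between -0.045 and 0.045 m and z of tongs in the frame of rack between 0.134 and 0.148 m and angle between tongs's own z axis and vertical below 0.2 rad and contact force between tongs and rack above 0.2 N and linear speed of tongs below 0.05 m/s); the robot touches nothing.
It fails at once if the gripper touches the tall stub (contact force between the fingers and stub_tall above 0.3 N).
It also fails if it takes over 59 s, if anything falls off the work surface, if the arm or the gripper's body presses on something with over 40 N, if the wrist force passes 120 N, or if a joint passes its speed limit or range.

### The arm

A 6-joint arm with a two-finger parallel gripper is mounted at the origin on the work surface. World frame = base frame: x ahead of the robot, y to its left, z up, the work surface at z = 0. Lengths are in mm, angles in degrees, forces in N, time in s.
With the tool pointing down it reaches from about 300 to 850 mm from the base axis. Payload 4.2 kg.
Tool frame: the origin (TCP) lies midway between the tips of the shut fingers; the grasp point (between the pads) lies 19 mm behind it; z points along the fingers, x is the direction in which the jaws open and shut, and the axes are right-handed (so a half turn about z gives the same grasp; the last joint's range is limited). The gripper opens to 91 mm and grips with 3 to 60 N. Pads are 32 mm wide; open, the fingers measure 118 mm over their backs; the gripper's body (76 mm by 178 mm) begins 60 mm behind the grasp point.
Start: joints at [71.333, 18.312, 89.639, -0, 72.044, -1.146], TCP at [173.11, 548.34, 213.976] pointing down, gripper open.
Joint ranges: [-177.97, 177.97], [-48.28, 115.42], [12.27, 149.76], [-77.06, 257.06], [2.81, 150.46], [-146.56, 146.56]. Speed limits (degrees/s): [147.25, 147.25, 180, 180, 180, 180].

### API

Orientations are given as [roll, pitch, yaw] about the fixed x, y, z axes, in that order (R = Rz(yaw) Ry(pitch) Rx(roll)).
In Python, from workcell import env gives the robot as it stands. The module is installed in compiled form; this text tells all that it offers.
- The arm moves only by the tool drive_tool, never from a script. Its argument "series" is a list of rows, each a list of 3 entries, a list of its own where there are three numbers: the closure, from 0 (fully open) to 1 (shut), then the shift along the tool's x, y, z in mm, then the turn, a rotation vector about the tool's x, y, z in rad. In form: [[gripper, [dx, dy, dz], [rx, ry, rz]], ...]. A call has exactly 5 rows; each row is the pose to reach, as a shift and turn from the pose commanded when the call began, along the tool's axes at that moment; what a row does not reach only later rows make up. A row lasts 1/10 s, in which the tool goes at most 50 mm and 8.59 degrees, less where a joint would pass 70% of its speed; a pose out of reach is approached as far as the arm can. A call with a gripper value outside its range is refused whole. The fingers move at their own pace and stop on an object; "squeeze" is the grip in N (left out, the last holds). Time passes only in rows, so rows that repeat a pose let the fingers close, or fill a call up. It gives the time, the measured TCP pose, the force and the opening at its end, in the units of the state.
- env.state(): the state, without advancing time (a new reading comes with each control period).
- env.grab_frame(name): name is "side" or "top"; returns a dict with "image" (480x640x3 uint8, red, green, blue), "K" (3x3 intrinsics, pixels), "origin" and "orientation" of the camera in the world. Camera axes: x right, y down, z forward; pixel columns grow to the right and rows downward; lengths in mm; the calibration is good to about 2 mm. A picture is of the moment at which its call begins. There is no depth.
- env.job_done(): hands the job in, once; it reports no verdict.
The state is a dict: "time_s": time; "qpos": joint angles; "qvel": joint speeds; "effort": joint torques, N m; "ee_pos": TCP position; "ee_rot": TCP orientation; "force": force on the tool from outside, world axes, zero at the start; "torque": the same for the moment, N m; "gripper_width": finger opening in mm.
Only numpy, scipy, OpenCV 4.12 (cv2) and the standard library are available. Lean on these libraries where they do the work, as an engineer would, in place of code of your own. Each camera call takes 0.05 s, during which the arm holds its last target.

## Working session

There is one attempt and no reset: what is moved stays moved. The work goes in short steps, Python scripts to look and compute and a tool call to move; the robot and the scene stay as the last step left them, time stands still between calls to the robot, and variables do not carry over. Pictures are saved under pics/ and viewed, and the job is handed in when it is done.

Besides the shell and the picture viewer there is one more tool, called after "Call:" as name(argument=value, ...), one argument or row to a line, values as JSON. drive_tool: Moves the arm, as the interface text tells. Its arguments: {"type":"object","properties":{"series":{"type":"array","items":{"type":"array"}},"squeeze":{"type":"number"}},"required":["series"]}

```bash
mkdir -p pics; python3 - <<'E'
from workcell import env
import cv2,pickle
s=env.state();print(s)
for n in("side","top"):
    f=env.grab_frame(n);pickle.dump(f,open(f"pics/{n}0.pkl","wb"))
    cv2.imwrite(f"pics/{n}0.png",f["image"][:,:,::-1]);print(n,f["K"],f["origin"],f["orientation"])
E
```

```text
{'time_s': 0.0, 'qpos': array([ 7.13322396e+01,  1.83528339e+01,  8.97049110e+01, -1.98946980e-04,
        7.20443327e+01, -1.14498144e+00]), 'qvel': array([-0.05642077,  0.0565142 , -0.16377603,  0.00325769,  0.01342118,
        0.0564791 ]), 'effort': array([ 7.60489529e-04, -4.12457585e+01, -2.31973600e+01,  7.26847770e-02,
        4.56997321e-02, -1.29340501e-04]), 'ee_pos': array([172.95674578, 547.85209532, 213.11845719]), 'ee_rot': array([-1.79998149e+02,  1.02060980e-01,  7.24772842e+01]), 'force': array([-0.54581765,  0.64740224,  0.79092037]), 'torque': array([0.00127528, 0.0025716 , 0.03170113]), 'gripper_width': 91.40125137231841}
side [[525.22794637   0.         326.4637475 ]
 [  0.         525.22794637 242.21558695]
 [  0.           0.           1.        ]] [295.3900197  723.92161722 726.21624507] [-128.58556684   -0.56992691 -162.74477164]
top [[567.70001469   0.         315.66514958]
 [  0.         567.70001469 245.06431797]
 [  0.           0.           1.        ]] [ 347.68084503   28.86721926 1317.66521402] [-170.81992154   -0.88990944  -89.00677466]
```

View pics/side0.png

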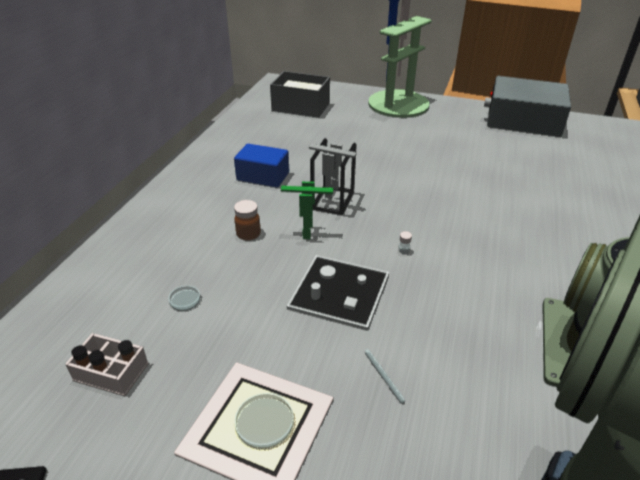

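View pics/top0.png

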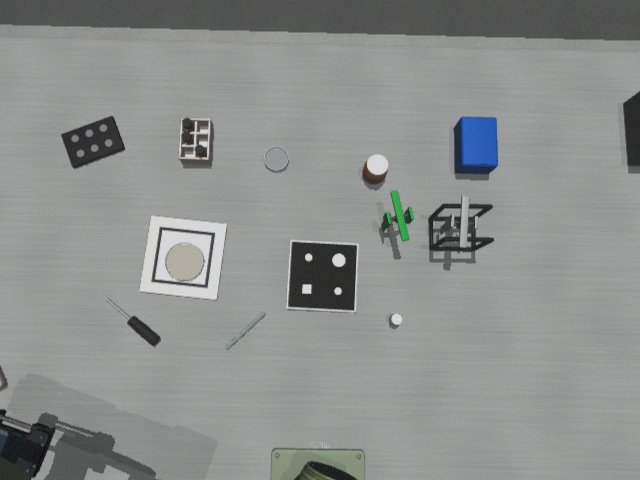

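Top view: tongs bar (464,197)-(465,247) on the rack, tall stub likely (308,258), dish (185,262). Side view: tall stub (315,290), dish (265,420). Zooming for pixel detail.

```bash
cat > h.py <<'E'
import numpy as np,cv2,pickle
from scipy.spatial.transform import Rotation as Ro
def load(n): return pickle.load(open(f"pics/{n}.pkl","rb"))
def Rm(o): return Ro.from_euler('xyz',o,degrees=True).as_matrix()
def ray(f,u,v):
    d=Rm(f["orientation"])@np.linalg.inv(f["K"])@np.array([u,v,1.]); return np.array(f["origin"],float),d/np.linalg.norm(d)
def onz(f,u,v,z):
    o,d=ray(f,u,v); return o+d*(z-o[2])/d[2]
def proj(f,p):
    c=Rm(f["orientation"]).T@(np.array(p,float)-f["origin"]); q=f["K"]@c; return q[:2]/q[2]
def tri(f1,p1,f2,p2):
    o1,d1=ray(f1,*p1);o2,d2=ray(f2,*p2)
    t=np.linalg.lstsq(np.c_[d1,-d2],o2-o1,rcond=None)[0]
    a,b=o1+t[0]*d1,o2+t[1]*d2
    return (a+b)/2,np.linalg.norm(a-b)
def crop(f,x,y,w,h,s,name):
    cv2.imwrite(f"pics/{name}.png",cv2.resize(np.ascontiguousarray(f["image"][y:y+h,x:x+w,::-1]),None,fx=s,fy=s,interpolation=cv2.INTER_CUBIC))
def blobs(f,mask,x,y,w,h,amin=4):
    m=np.zeros(mask.shape,np.uint8); m[y:y+h,x:x+w]=mask[y:y+h,x:x+w]
    n,l,st,c=cv2.connectedComponentsWithStats(m)
    return [(st[i].tolist(),c[i].round(2).tolist()) for i in range(1,n) if st[i][4]>=amin]
E
python3 - <<'E'
from h import *
t=load("top0");s=load("side0")
crop(t,420,180,90,80,8,"c_rack");crop(s,280,120,100,100,6,"c_racks");
crop(t,280,230,90,90,6,"c_tray");crop(s,280,245,115,90,6,"c_trays")
for nm,f,r in(("top",t,(280,235,85,80)),("side",s,(285,255,105,75))):
    g=cv2.cvtColor(f["image"],cv2.COLOR_RGB2GRAY)
    print(nm,[b for b in blobs(f,(g>110).astype(np.uint8),*r)])
E
```

```text
top [([280, 235, 85, 80, 2571], [321.53, 272.53]), ([305, 253, 8, 9, 49], [308.1, 256.92]), ([332, 253, 14, 14, 150], [338.43, 259.64]), ([302, 284, 10, 10, 94], [306.31, 288.47]), ([334, 287, 8, 8, 51], [337.57, 290.53])]
side [([285, 255, 105, 75, 3590], [334.4, 292.46]), ([320, 265, 16, 11, 136], [327.32, 270.34]), ([358, 275, 8, 6, 44], [361.5, 277.5]), ([311, 282, 9, 7, 50], [315.18, 285.36]), ([344, 296, 13, 11, 102], [350.13, 301.29])]
```

View pics/c_rack.png

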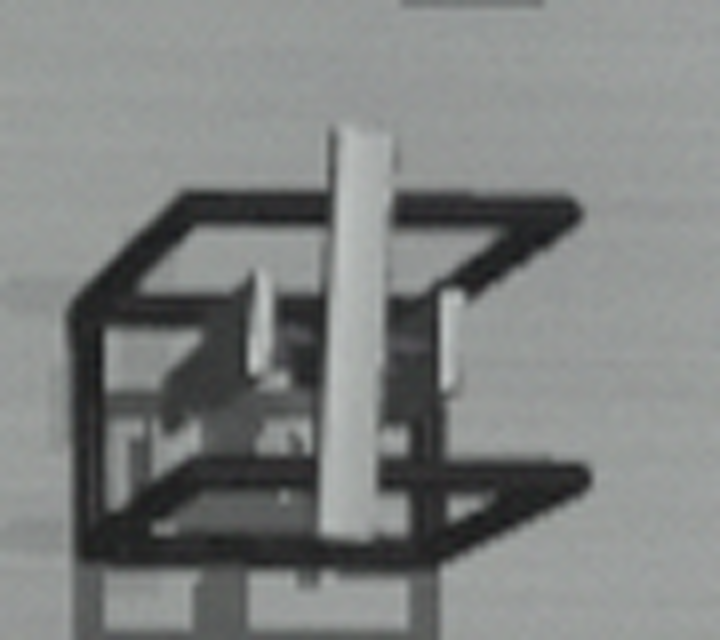

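View pics/c_racks.png

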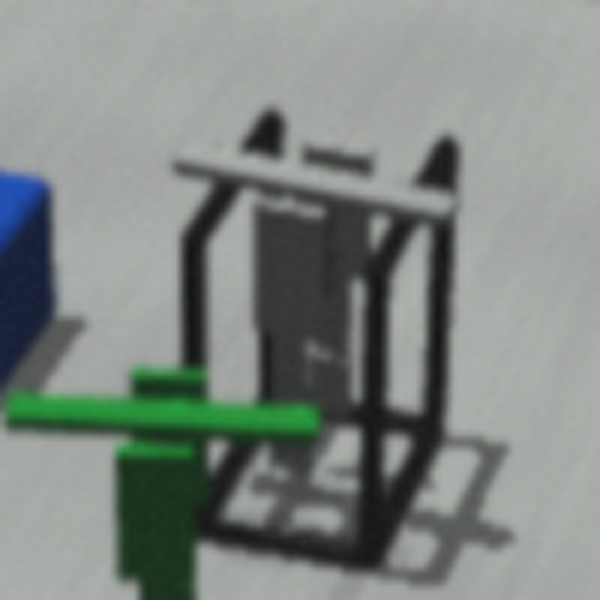

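View pics/c_tray.png

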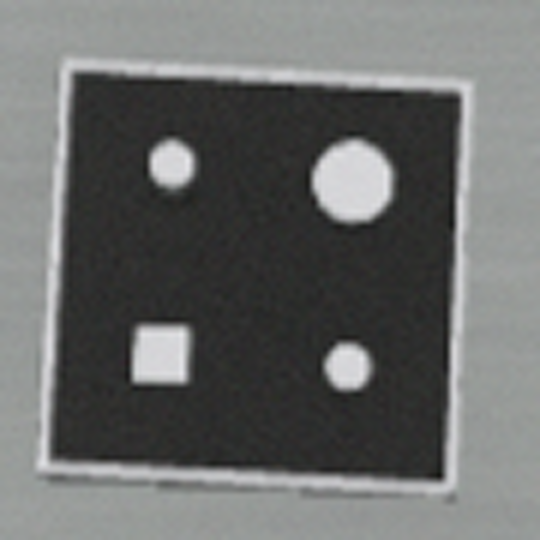

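View pics/c_trays.png

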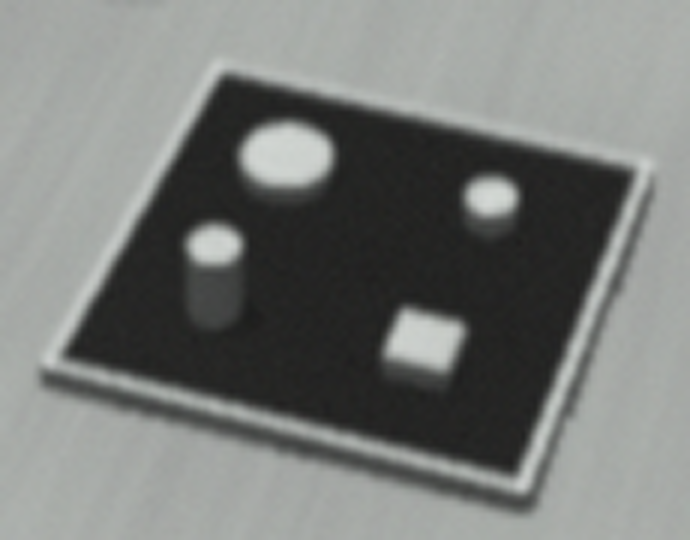

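```bash
python3 - <<'E'
from h import *
t=load("top0");s=load("side0")
g=cv2.cvtColor(t["image"],cv2.COLOR_RGB2GRAY)
px=lambda x,y:(420+(x+.5)/8-.5,180+(y+.5)/8-.5)
c=[px(340,127),px(395,129),px(380,537),px(320,537)]
P=[onz(t,*p,148) for p in c];print("bar corners",np.round(P,1))
m=np.mean(P,0);a=(P[0]+P[1])/2;b=(P[2]+P[3])/2
print("bar",m,np.linalg.norm(a-b),np.degrees(np.arctan2(*(a-b)[1::-1])),np.linalg.norm(P[0]-P[1]),np.linalg.norm(P[2]-P[3]))
# plates tops z=148 (z+8)
for q in((260,320),(452,340)):print("plate",onz(t,*px(*q),148))
# side bar ends
ps=lambda x,y:(280+(x+.5)/6-.5,120+(y+.5)/6-.5)
for q in((176,158),(455,208)):print("side bar end top",onz(s,*ps(*q),148))
print("plates side top",onz(s,*ps(338,160),148), onz(s,*ps(290,203),148))
# rails ends in top, z=145... 
for q in((185,205),(572,212),(200,470),(580,478)):print("rail",onz(t,*px(*q),136))
for q in((88,305),(90,545),(432,310),(428,548)): print("foot",onz(t,*px(*q),5))
# stub
ft=(308.1,256.92);fs=(315.18,285.36)
ft=(308.1,256.92)
print("stub",onz(t,*ft,36),onz(s,*fs,36),tri(t,ft,s,fs))
crop(t,130,205,110,105,7,"c_dish");crop(s,170,355,175,125,4,"c_dishs")
E
```

```text
bar corners [[ 650.1 -295.4  148. ]
 [ 649.8 -310.1  148. ]
 [ 539.9 -303.3  148. ]
 [ 539.6 -287.5  148. ]]
bar [ 594.82421452 -299.04604733  148.        ] 110.46919988702453 -3.8131651370053814 14.665807995443101 15.778582998593864
plate [ 597.24610648 -272.94151434  148.        ]
plate [ 592.90453031 -323.67002866  148.        ]
side bar end top [ 648.00236615 -295.21081918  148.        ]
side bar end top [ 536.84174415 -291.14664217  148.        ]
plates side top [ 588.81271995 -313.1328786   148.        ] [ 596.37808448 -275.46870668  148.        ]
rail [ 630.81047469 -256.55859803  136.        ]
rail [ 631.07060907 -360.54992597  136.        ]
rail [ 558.88416693 -259.21778428  136.        ]
rail [ 558.75600439 -360.35522453  136.        ]
foot [ 631.24032182 -258.82180058    5.        ]
foot [ 559.29243582 -258.32783772    5.        ]
foot [ 631.83575203 -361.06999236    5.        ]
foot [ 560.36978998 -357.94551643    5.        ]
stub [527.4387392   29.31839238  36.        ] [526.76089703  28.53414264  36.        ] (array([526.94292108,  29.2422316 ,  36.6825441 ]), np.float64(0.8068312560419733))
```

View pics/c_dish.png

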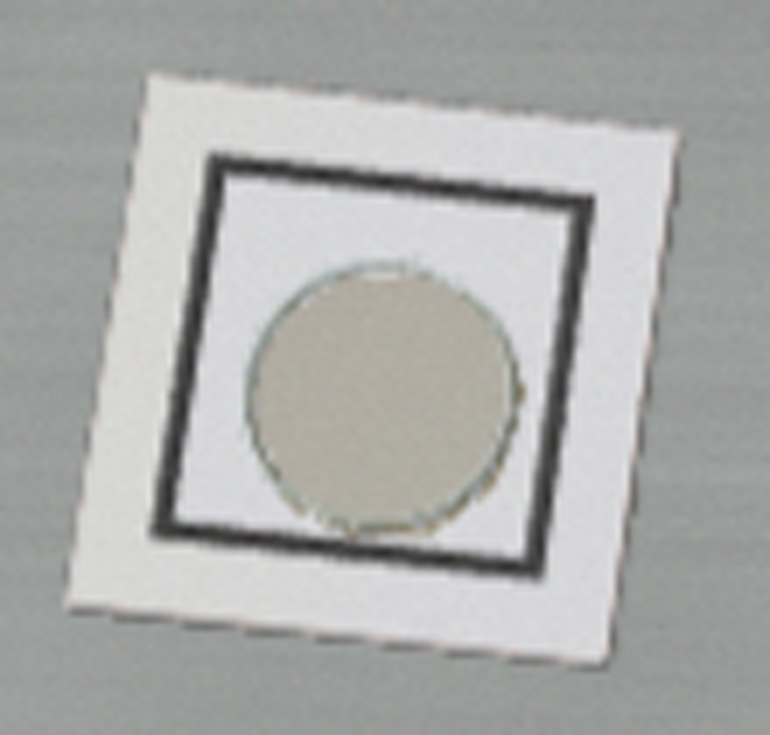

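View pics/c_dishs.png

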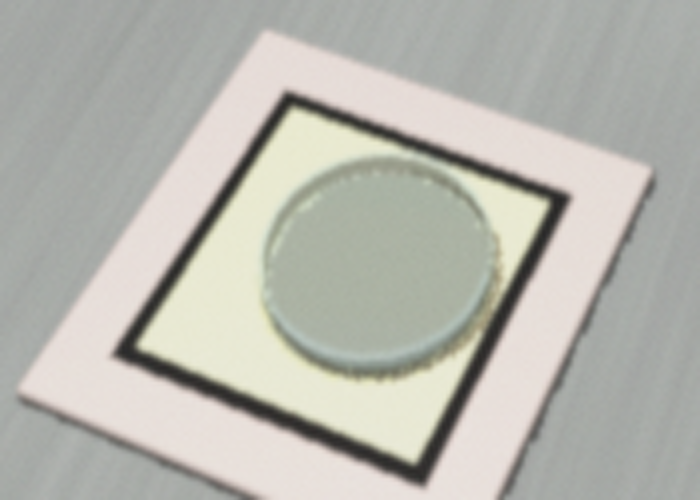

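```bash
python3 - <<'E'
from h import *
t=load("top0");s=load("side0")
def fit(f,mask,z,off):
    cs,_=cv2.findContours(mask,cv2.RETR_EXTERNAL,cv2.CHAIN_APPROX_NONE);c=max(cs,key=cv2.contourArea)[:,0]+off
    P=np.array([onz(f,*p,z)[:2] for p in c],np.float32)
    return cv2.minEnclosingCircle(P),P.mean(0),np.ptp(P,axis=0),(P.max(0)+P.min(0))/2
for f,(x,y,w,h),z,n in((t,(155,230,55,60),12,"top"),(s,(225,385,80,70),12,"side")):
    im=f["image"][y:y+h,x:x+w]; hsv=cv2.cvtColor(im,cv2.COLOR_RGB2HSV)
    g=cv2.cvtColor(im,cv2.COLOR_RGB2GRAY); print(im[h//2,w//2])
    d=np.abs(im.astype(int)-im[h//2,w//2]).max(2)
    m=(d<22).astype(np.uint8);m=cv2.morphologyEx(m,cv2.MORPH_OPEN,np.ones((3,3),np.uint8))
    n_,l=cv2.connectedComponents(m); m=(l==l[h//2,w//2]).astype(np.uint8)
    print(n,fit(f,m,z,np.array([x,y])))
px=lambda x,y:(130+(x+.5)/7-.5,205+(y+.5)/7-.5)
print("rim ctr",onz(t,*px(383,396),20))
ps=lambda x,y:(170+(x+.5)/4-.5,355+(y+.5)/4-.5)
for q in((264,250),(497,245),(385,155),(382,362)):print(onz(s,*ps(*q),22))
# green
print("green",tri(t,(396,191),s,(283,188)),tri(t,(405,240),s,(333,190)))
print("obj",onz(t,276,159,10),onz(t,376,165,60),onz(t,396,319,25))
E
```

```text
[178 175 162]
top (((514.7174682617188, 314.9715881347656), 44.796142578125), array([514.9213 , 316.11453], dtype=float32), array([81.97238, 83.23758], dtype=float32), array([514.8028 , 315.68048], dtype=float32))
[172 178 164]
side (((515.2537841796875, 312.0768737792969), 45.64312744140625), array([517.83435, 313.83408], dtype=float32), array([89.45227, 82.39557], dtype=float32), array([516.17017, 313.21527], dtype=float32))
rim ctr [514.34392557 313.44252942  20.        ]
[555.41155802 326.79275976  22.        ]
[472.15774987 298.08908559  22.        ]
[528.03368337 273.61603615  22.        ]
[495.32749658 355.78348877  22.        ]
green (array([ 663.64522686, -160.53866193,  113.64339739]), np.float64(4.361779434227427)) (array([ 555.65160277, -178.154378  ,  119.11689449]), np.float64(1.7302314861161046))
obj [765.76461654 110.60695953  10.        ] [ 740.58011237 -122.70756516   60.        ] [ 390.98372431 -172.40988461   25.        ]
```

```bash
cat > go.py <<'E'
import sys
from h import *
from workcell import env
def go(X,Y,Z,yaw):
    s=env.state();p=s["ee_pos"];R=Rm(s["ee_rot"])
    D=R.T@(np.array([X,Y,Z])-p)
    Rt=Ro.from_euler('xyz',[180,0,yaw],degrees=True).as_matrix()
    w=Ro.from_matrix(R.T@Rt).as_rotvec()
    print("t",round(s["time_s"],2),"p",p.round(1),s["ee_rot"].round(2),"F",s["force"].round(1),"w",round(s["gripper_width"],1),"q6",round(s["qpos"][5],1))
    print("shift",D.round(1),"rot",w.round(4))
go(*map(float,sys.argv[1:5]))
E
python3 go.py 595 -298.5 215 86.2
```

```text
t 0.1 p [173.  547.9 213.2] [-1.800e+02  9.000e-02  7.248e+01] F [0.  0.3 0.8] w 91.5 q6 -1.1
shift [-680.1  657.3   -0.8] rot [-2.000e-04  1.500e-03 -2.395e-01]
```

Call:
drive_tool(
  series=[
    [0,[-36,35,0],[0,0,-0.06]],
    [0,[-72,69,0],[0,0,-0.12]],
    [0,[-108,104,-2],[0,0,-0.18]],
    [0,[-144,138,-4],[0,0,-0.24]],
    [0,[-180,173,-6],[0,0,-0.24]],
  ],
  squeeze=20,
)

```text
time_s: 0.6
ee_pos: [284.0, 322.8, 219.7]
ee_rot: [-180.0, 0.0, 86.3]
force: [2.3, 0.1, 0.9]
gripper_width: 91.6
```

```bash
python3 go.py 595 -298.5 225 86.2
```

```text
t 0.6 p [284.  322.8 219.7] [-1.800e+02  3.000e-02  8.634e+01] F [2.3 0.1 0.9] w 91.6 q6 -39.2
shift [-600.2  350.    -5. ] rot [-0.0001  0.0005  0.0024]
```

Call:
drive_tool(
  series=[
    [0,[-43,25,0],[0,0,0]],
    [0,[-86,50,-2],[0,0,0]],
    [0,[-129,75,-3],[0,0,0]],
    [0,[-172,100,-4],[0,0,0]],
    [0,[-215,125,-5],[0,0,0]],
  ],
)

```text
time_s: 1.1
ee_pos: [394.6, 100.1, 224.9]
ee_rot: [180.0, -0.0, 86.2]
force: [1.7, 0.8, 0.5]
gripper_width: 91.2
```

Call:
drive_tool(
  series=[
    [0,[-43,25,0],[0,0,0]],
    [0,[-86,50,0],[0,0,0]],
    [0,[-129,75,0],[0,0,0]],
    [0,[-172,100,0],[0,0,0]],
    [0,[-215,125,0],[0,0,0]],
  ],
)

```text
time_s: 1.6
ee_pos: [505.3, -122.7, 224.6]
ee_rot: [-180.0, -0.0, 86.2]
force: [0.9, 0.6, -0.0]
gripper_width: 91.4
```

```bash
python3 go.py 595 -298.5 225 86.2
```

```text
t 1.6 p [ 505.3 -122.7  224.6] [-1.7998e+02 -3.0000e-02  8.6190e+01] F [ 0.9  0.6 -0. ] w 91.4 q6 -101.1
shift [-169.4  101.2   -0.5] rot [-0.0004 -0.0005 -0.0001]
```

Call:
drive_tool(
  series=[
    [0,[-41,25,0],[0,0,0]],
    [0,[-82,49,0],[0,0,0]],
    [0,[-123,73,0],[0,0,0]],
    [0,[-160,96,0],[0,0,0]],
    [0,[-160,96,0],[0,0,0]],
  ],
)

```text
time_s: 2.1
ee_pos: [591.6, -291.4, 222.6]
ee_rot: [-180.0, 0.1, 86.0]
force: [-0.2, 0.5, 0.1]
gripper_width: 91.1
```

```bash
python3 go.py 595 -298.5 99 86.2
```

```text
t 2.1 p [ 591.6 -291.4  222.6] [-1.7997e+02  7.0000e-02  8.6010e+01] F [-0.2  0.5  0.1] w 91.1 q6 -113.2
shift [ -6.7   4.  123.7] rot [-0.0006  0.0013 -0.0033]
```

Call:
drive_tool(
  series=[
    [0,[-3,2,0],[0,0,0]],
    [0,[-6,4,0],[0,0,0]],
    [0,[-6,4,0],[0,0,0]],
    [0,[-6,4,0],[0,0,0]],
    [0,[-6,4,0],[0,0,0]],
  ],
)

```text
time_s: 2.6
ee_pos: [593.7, -292.1, 225.4]
ee_rot: [180.0, -0.0, 86.3]
force: [0.9, -0.5, -0.3]
gripper_width: 91.3
```

```bash
python3 go.py 595 -298.5 99 86.2; python3 - <<'E'
from h import *
from workcell import env
f=env.grab_frame("side");pickle.dump(f,open("pics/side1.pkl","wb"))
crop(f,220,60,220,170,3.5,"s1")
E
```

```text
t 2.6 p [ 593.7 -292.1  225.4] [179.98  -0.    86.28] F [ 0.9 -0.5 -0.3] w 91.3 q6 -113.5
shift [ -6.3   1.6 126.4] rot [ 0.0004 -0.      0.0014]
```

View pics/s1.png

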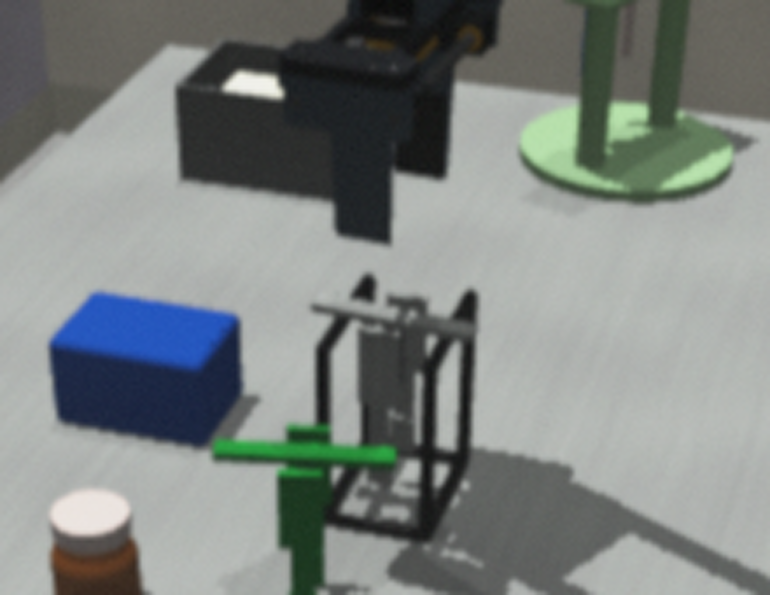

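Gripper is above the rack, aligned with the tongs. Checking the settled pose.

Call:
drive_tool(
  series=[
    [0,[-5,1,0],[0,0,0]],
    [0,[-5,1,0],[0,0,0]],
    [0,[-5,1,0],[0,0,0]],
    [0,[-5,1,0],[0,0,0]],
    [0,[-5,1,0],[0,0,0]],
  ],
)

```text
time_s: 3.15
ee_pos: [594.5, -298.0, 224.8]
ee_rot: [-180.0, -0.0, 86.2]
force: [-0.3, 0.1, -0.5]
gripper_width: 91.1
```

```bash
python3 go.py 595 -298.5 99 86.2
```

```text
t 3.15 p [ 594.5 -298.   224.8] [-1.800e+02 -1.000e-02  8.623e+01] F [-0.3  0.1 -0.5] w 91.1 q6 -113.8
shift [ -0.5   0.6 125.8] rot [-0.0001 -0.0002  0.0004]
```

Call:
drive_tool(
  series=[
    [0,[0,0,25],[0,0,0]],
    [0,[0,0,50],[0,0,0]],
    [0,[0,0,75],[0,0,0]],
    [0,[0,0,90],[0,0,0]],
    [0,[0,0,100],[0,0,0]],
  ],
)

```text
time_s: 3.65
ee_pos: [593.9, -297.6, 123.3]
ee_rot: [-179.9, -0.1, 86.2]
force: [-0.4, -1.2, -0.4]
gripper_width: 91.4
```

Call:
drive_tool(
  series=[
    [0,[0,0,10],[0,0,0]],
    [0,[0,0,18],[0,0,0]],
    [0,[0,0,26],[0,0,0]],
    [0,[0,0,26],[0,0,0]],
    [0,[0,0,26],[0,0,0]],
  ],
)

```text
time_s: 4.15
ee_pos: [594.7, -298.1, 99.1]
ee_rot: [180.0, 0.0, 86.2]
force: [0.2, -0.8, 0.1]
gripper_width: 90.9
```

Call:
drive_tool(
  series=[
    [0.2,[0,0,0],[0,0,0]],
    [0.3,[0,0,0],[0,0,0]],
    [0.4,[0,0,0],[0,0,0]],
    [0.45,[0,0,0],[0,0,0]],
    [0.45,[0,0,0],[0,0,0]],
  ],
  squeeze=20,
)

```text
time_s: 4.65
ee_pos: [594.5, -298.0, 99.0]
ee_rot: [180.0, 0.0, 86.2]
force: [0.2, -0.9, -0.0]
gripper_width: 53.9
```

```bash
python3 go.py 595 -298.5 225 86.2; python3 - <<'E'
from h import *
from workcell import env
f=env.grab_frame("side");pickle.dump(f,open("pics/side2.pkl","wb"))
crop(f,220,60,220,170,3.5,"s2")
E
```

```text
t 4.65 p [ 594.5 -298.    99. ] [179.99   0.    86.23] F [ 0.2 -0.9 -0. ] w 53.9 q6 -113.8
shift [  -0.5    0.5 -126. ] rot [0.0002 0.0001 0.0006]
```

View pics/s2.png

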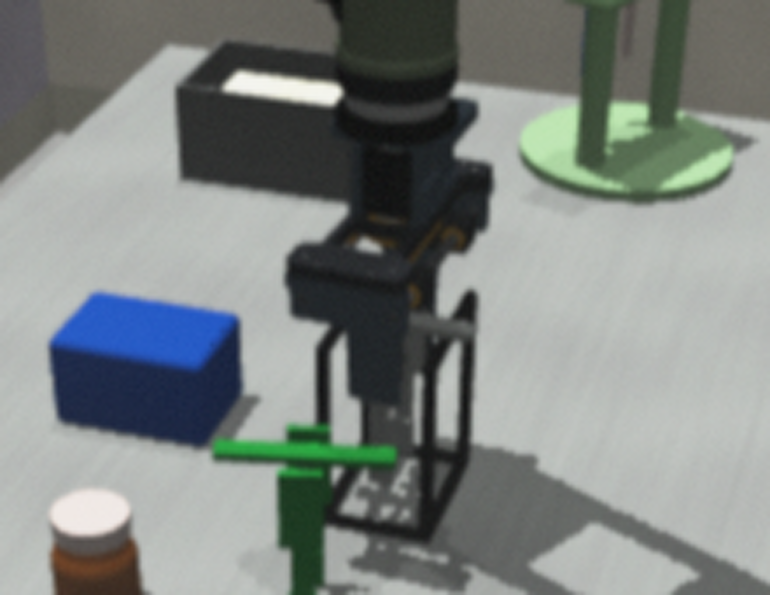

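Fingers straddle the plates between the rails. Closing slightly further and checking the width.

Call:
drive_tool(
  series=[
    [0.45,[0,0,0],[0,0,0]],
    [0.45,[0,0,0],[0,0,0]],
    [0.47,[0,0,0],[0,0,0]],
    [0.47,[0,0,0],[0,0,0]],
    [0.47,[0,0,0],[0,0,0]],
  ],
)

```text
time_s: 5.2
ee_pos: [594.6, -298.0, 99.0]
ee_rot: [180.0, -0.0, 86.2]
force: [0.2, 0.6, 0.9]
gripper_width: 48.7
```

Call:
drive_tool(
  series=[
    [0.46,[0,0,-5],[0,0,0]],
    [0.46,[0,0,-15],[0,0,0]],
    [0.46,[0,0,-30],[0,0,0]],
    [0.46,[0,0,-50],[0,0,0]],
    [0.46,[0,0,-70],[0,0,0]],
  ],
)

```text
time_s: 5.7
ee_pos: [594.5, -297.9, 170.1]
ee_rot: [180.0, -0.0, 86.2]
force: [0.8, 0.2, -0.8]
gripper_width: 49.4
```

Call:
drive_tool(
  series=[
    [0.46,[0,0,-20],[0,0,0]],
    [0.46,[0,0,-40],[0,0,0]],
    [0.46,[0,0,-56],[0,0,0]],
    [0.46,[0,0,-56],[0,0,0]],
    [0.46,[0,0,-56],[0,0,0]],
  ],
)

```text
time_s: 6.2
ee_pos: [594.4, -297.9, 225.1]
ee_rot: [180.0, 0.0, 86.2]
force: [-0.0, -0.3, -0.8]
gripper_width: 49.5
```

```bash
python3 go.py 527 29 225 86.2; python3 - <<'E'
from h import *
from workcell import env
f=env.grab_frame("side");pickle.dump(f,open("pics/side3.pkl","wb"))
crop(f,220,20,220,170,3.5,"s3")
E
```

```text
t 6.2 p [ 594.4 -297.9  225.1] [1.7998e+02 1.0000e-02 8.6230e+01] F [-0.  -0.3 -0.8] w 49.5 q6 -113.8
shift [321.8 -88.8   0. ] rot [0.0004 0.0001 0.0005]
```

View pics/s3.png

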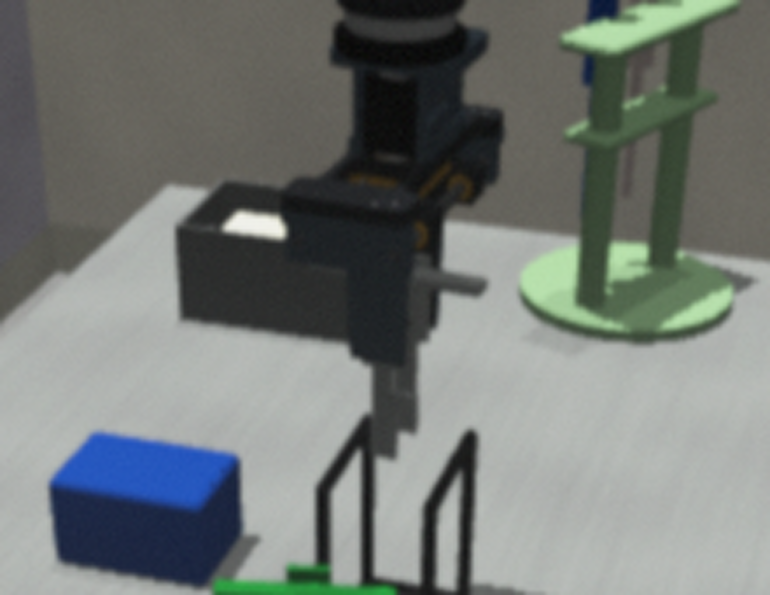

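Tongs are held, upright, clear of the rack. Carry to above the stub.

Call:
drive_tool(
  series=[
    [0.46,[20,-6,-10],[0,0,0]],
    [0.46,[60,-17,-15],[0,0,0]],
    [0.46,[100,-28,-15],[0,0,0]],
    [0.46,[140,-39,-15],[0,0,0]],
    [0.46,[180,-50,-15],[0,0,0]],
  ],
)

```text
time_s: 6.75
ee_pos: [555.1, -112.6, 239.6]
ee_rot: [-179.9, -0.1, 86.2]
force: [0.5, 0.2, -1.3]
gripper_width: 49.3
```

Call:
drive_tool(
  series=[
    [0.46,[40,-11,0],[0,0,0]],
    [0.46,[80,-22,0],[0,0,0]],
    [0.46,[115,-32,0],[0,0,0]],
    [0.46,[142,-39,0],[0,0,0]],
    [0.46,[142,-39,0],[0,0,0]],
  ],
)

```text
time_s: 7.25
ee_pos: [525.0, 32.9, 239.7]
ee_rot: [-179.9, -0.1, 86.5]
force: [-0.2, -0.2, -0.5]
gripper_width: 49.4
```

Call:
drive_tool(
  series=[
    [0.46,[0,0,20],[0,0,0]],
    [0.46,[0,0,50],[0,0,0]],
    [0.46,[0,0,70],[0,0,0]],
    [0.46,[0,0,80],[0,0,0]],
    [0.46,[0,0,80],[0,0,0]],
  ],
)

```text
time_s: 7.75
ee_pos: [525.8, 29.0, 158.6]
ee_rot: [-179.8, 0.0, 86.2]
force: [1.0, -0.0, -1.8]
gripper_width: 49.4
```

```bash
python3 go.py 527 29 122 86.2; python3 - <<'E'
from h import *
from workcell import env
for n,r in(("side",(240,150,180,170,3.5)),("top",(240,170,170,150,4.5))):
    f=env.grab_frame(n);pickle.dump(f,open(f"pics/{n}4.pkl","wb"));crop(f,*r,n+"4")
E
```

```text
t 7.75 p [525.8  29.  158.6] [-1.7981e+02  2.0000e-02  8.6220e+01] F [ 1.  -0.  -1.8] w 49.4 q6 -84.3
shift [ 0.1  1.4 36.6] rot [-0.0034  0.0003  0.0003]
```

View pics/side4.png

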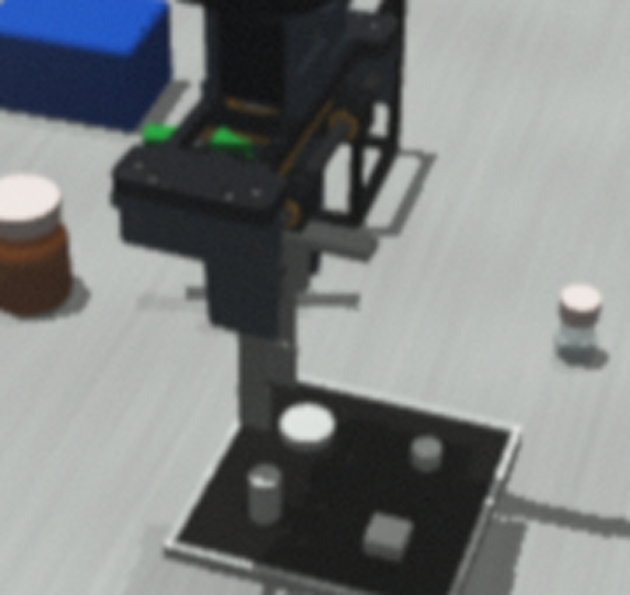

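View pics/top4.png

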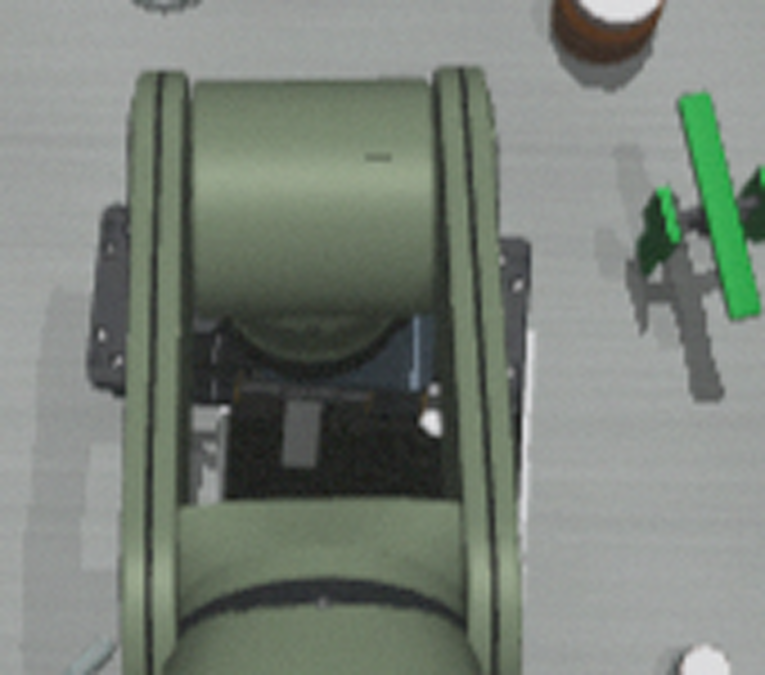

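```bash
python3 - <<'E'
from h import *
t=load("top4");s=load("side4")
p=lambda x,y:(240+(x+.5)/4.5-.5,170+(y+.5)/4.5-.5)
for q in((282,466),(320,469)):print(onz(t,*p(*q),207.6))
for q in((285,400),(322,400)):print(onz(t,*p(*q),207.6))
q=lambda x,y:(240+(x+.5)/3.5-.5,150+(y+.5)/3.5-.5)
for a in((238,421),(273,429)):print("jaw",onz(s,*q(*a),87.6))
E
```

```text
[470.93175082  40.06575582 207.6       ]
[469.93198153  23.45493589 207.6       ]
[500.02667788  39.3645156  207.6       ]
[500.34245532  23.14729749 207.6       ]
jaw [535.39014021  45.80052623  87.6       ]
jaw [516.0670783   46.13063953  87.6       ]
```

Bar end gives tongs x≈526.4, jaws centred within ~2 mm of the stub. Descending.

Call:
drive_tool(
  series=[
    [0.46,[0,1,20],[0,0,0]],
    [0.46,[0,1,35],[0,0,0]],
    [0.46,[0,1,48],[0,0,0]],
    [0.46,[0,1,58],[0,0,0]],
    [0.46,[0,1,65],[0,0,0]],
  ],
)

```text
time_s: 8.35
ee_pos: [528.4, 29.1, 95.2]
ee_rot: [179.9, -0.0, 86.2]
force: [-0.1, 0.2, -0.4]
gripper_width: 49.3
```

Call:
drive_tool(
  series=[
    [0.46,[0,0,4],[0,0,0]],
    [0.46,[0,0,8],[0,0,0]],
    [0.46,[0,0,12],[0,0,0]],
    [0.46,[0,0,13],[0,0,0]],
    [0.46,[0,0,13],[0,0,0]],
  ],
)

```text
time_s: 8.85
ee_pos: [527.9, 29.2, 81.9]
ee_rot: [-180.0, -0.0, 86.2]
force: [0.2, 0.7, -1.2]
gripper_width: 49.1
```

```bash
python3 go.py 527 29 80 86.2; python3 - <<'E'
from h import *
from workcell import env
for n,r in(("side",(240,150,180,170,3.5)),):
    f=env.grab_frame(n);pickle.dump(f,open(f"pics/{n}5.pkl","wb"));crop(f,*r,n+"5")
E
```

```text
t 8.85 p [527.9  29.2  81.9] [-1.800e+02 -1.000e-02  8.623e+01] F [ 0.2  0.7 -1.2] w 49.1 q6 -84.3
shift [-0.2 -0.9  1.9] rot [-0.     -0.0001  0.0006]
```

View pics/side5.png

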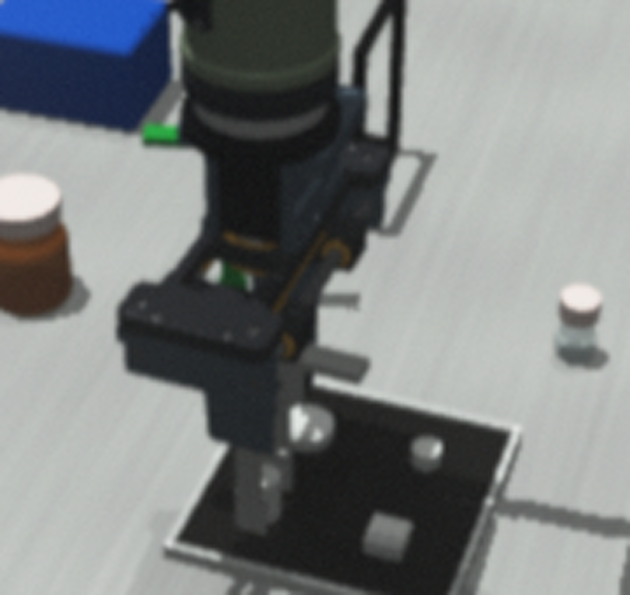

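Jaws straddle the stub. Close.

Call:
drive_tool(
  series=[
    [0.5,[0,-1,1.5],[0,0,0]],
    [0.54,[0,-1,1.5],[0,0,0]],
    [0.58,[0,-1,1.5],[0,0,0]],
    [0.61,[0,-1,1.5],[0,0,0]],
    [0.64,[0,-1,1.5],[0,0,0]],
  ],
  squeeze=20,
)

```text
time_s: 9.4
ee_pos: [526.9, 29.2, 80.5]
ee_rot: [180.0, -0.0, 86.2]
force: [0.9, -0.0, 0.3]
gripper_width: 33.4
```

Call:
drive_tool(
  series=[
    [0.67,[0,0,0],[0,0,0]],
    [0.7,[0,0,0],[0,0,0]],
    [0.7,[0,0,0],[0,0,0]],
    [0.7,[0,0,0],[0,0,0]],
    [0.7,[0,0,0],[0,0,0]],
  ],
)

```text
time_s: 9.9
ee_pos: [527.0, 29.2, 80.5]
ee_rot: [180.0, -0.0, 86.2]
force: [0.0, 0.7, 0.2]
gripper_width: 33.3
```

Call:
drive_tool(
  series=[
    [0.7,[0,0,-5],[0,0,0]],
    [0.7,[0,0,-15],[0,0,0]],
    [0.7,[0,0,-30],[0,0,0]],
    [0.7,[0,0,-50],[0,0,0]],
    [0.7,[0,0,-70],[0,0,0]],
  ],
)

```text
time_s: 10.4
ee_pos: [526.8, 29.2, 151.8]
ee_rot: [180.0, -0.0, 86.2]
force: [-0.4, -0.6, -1.3]
gripper_width: 32.7
```

Call:
drive_tool(
  series=[
    [0.7,[0,0,-5],[0,0,0]],
    [0.7,[0,0,-5],[0,0,0]],
    [0.7,[0,0,-5],[0,0,0]],
    [0.7,[0,0,-5],[0,0,0]],
    [0.7,[0,0,-5],[0,0,0]],
  ],
)

```text
time_s: 10.9
ee_pos: [526.3, 29.2, 154.5]
ee_rot: [-179.9, 0.0, 86.2]
force: [-0.4, -0.3, -1.0]
gripper_width: 32.9
```

```bash
python3 go.py 514.5 314 155 86.2; python3 - <<'E'
from h import *
from workcell import env
for n,r in(("side",(240,150,180,170,3.5)),):
    f=env.grab_frame(n);pickle.dump(f,open(f"pics/{n}6.pkl","wb"));crop(f,*r,n+"6")
E
```

```text
t 10.9 p [526.3  29.2 154.5] [-179.89    0.     86.23] F [-0.4 -0.3 -1. ] w 32.9 q6 -84.3
shift [283.4 -30.5  -0.5] rot [-0.0019  0.0001  0.0006]
```

View pics/side6.png

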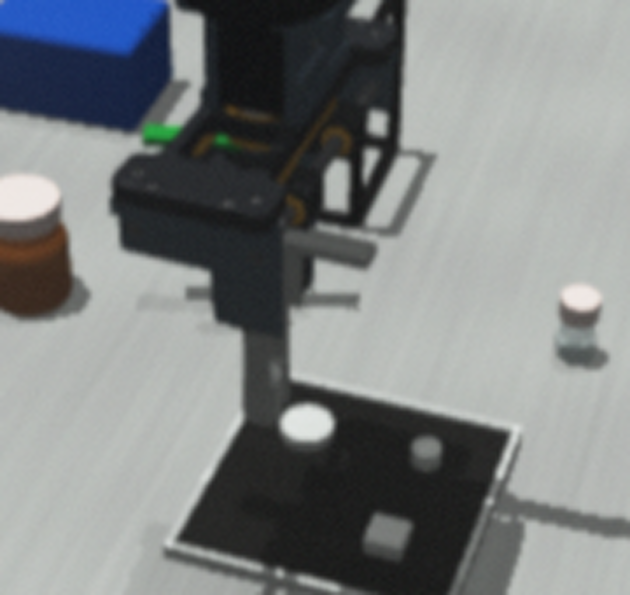

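The stub has left the tray and is held in the tongs. Carry to the dish.

Call:
drive_tool(
  series=[
    [0.7,[15,-2,0],[0,0,0]],
    [0.7,[45,-5,0],[0,0,0]],
    [0.7,[80,-8,0],[0,0,0]],
    [0.7,[115,-12,0],[0,0,0]],
    [0.7,[150,-16,0],[0,0,0]],
  ],
)

```text
time_s: 11.45
ee_pos: [520.3, 182.3, 155.3]
ee_rot: [-180.0, -0.0, 86.2]
force: [1.0, -0.2, -1.3]
gripper_width: 32.9
```

Call:
drive_tool(
  series=[
    [0.7,[35,-4,0],[0,0,0]],
    [0.7,[70,-8,0],[0,0,0]],
    [0.7,[100,-11,0],[0,0,0]],
    [0.7,[122,-13,0],[0,0,0]],
    [0.7,[133,-14,0],[0,0,0]],
  ],
)

```text
time_s: 11.95
ee_pos: [514.7, 316.4, 155.1]
ee_rot: [-180.0, -0.0, 86.4]
force: [-0.6, -0.4, -0.5]
gripper_width: 33.3
```

Call:
drive_tool(
  series=[
    [0.7,[0,0,5],[0,0,0]],
    [0.7,[0,0,15],[0,0,0]],
    [0.7,[0,0,25],[0,0,0]],
    [0.7,[0,0,30],[0,0,0]],
    [0.7,[0,0,30],[0,0,0]],
  ],
)

```text
time_s: 12.45
ee_pos: [515.0, 312.3, 124.1]
ee_rot: [-179.9, 0.1, 86.2]
force: [-0.4, -0.3, -0.7]
gripper_width: 33.0
```

```bash
python3 go.py 514.5 314 86 86.2; python3 - <<'E'
from h import *
from workcell import env
for n,r in(("side",(160,260,200,200,3)),("top",(120,190,140,120,5))):
    f=env.grab_frame(n);pickle.dump(f,open(f"pics/{n}7.pkl","wb"));crop(f,*r,n+"7")
E
```

```text
t 12.45 p [515.  312.3 124.1] [-1.7987e+02  9.0000e-02  8.6160e+01] F [-0.4 -0.3 -0.7] w 33.0 q6 -56.0
shift [ 1.7 -0.5 38.1] rot [-0.0023  0.0016 -0.0007]
```

View pics/side7.png

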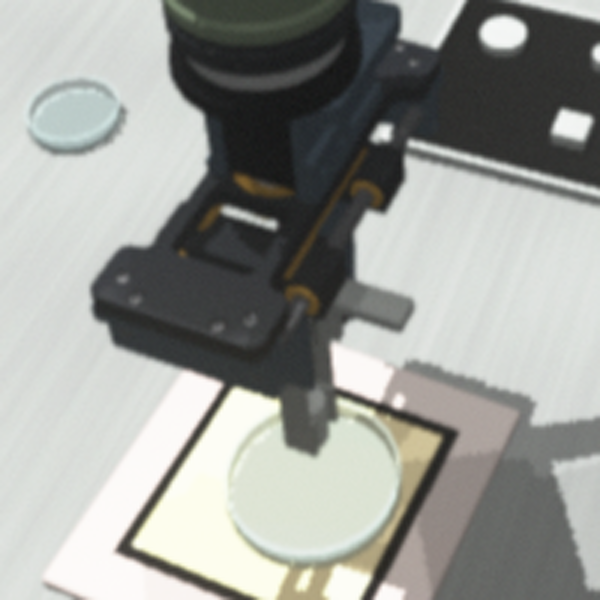

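View pics/top7.png

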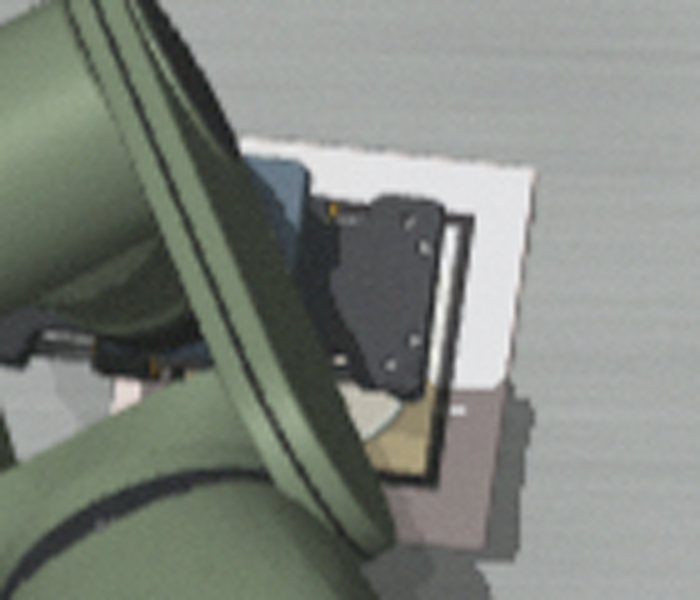

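Jaws hang over the dish. Descending to near the floor.

Call:
drive_tool(
  series=[
    [0.7,[1,0,8],[0,0,0]],
    [0.7,[2,0,16],[0,0,0]],
    [0.7,[2,0,24],[0,0,0]],
    [0.7,[2,0,30],[0,0,0]],
    [0.7,[2,0,33],[0,0,0]],
  ],
)

```text
time_s: 13.05
ee_pos: [515.2, 315.3, 91.4]
ee_rot: [-179.9, 0.0, 86.2]
force: [-1.1, 0.3, -1.5]
gripper_width: 33.1
```

Call:
drive_tool(
  series=[
    [0.7,[0,0,0.5],[0,0,0]],
    [0.7,[0,0,1],[0,0,0]],
    [0.7,[0,0,1.5],[0,0,0]],
    [0.7,[0,0,2],[0,0,0]],
    [0.7,[0,0,2],[0,0,0]],
  ],
)

```text
time_s: 13.55
ee_pos: [515.7, 315.6, 90.6]
ee_rot: [180.0, -0.0, 86.2]
force: [-0.1, -0.8, -0.2]
gripper_width: 33.0
```

```bash
python3 go.py 514.5 314 85.5 86.2; python3 - <<'E'
from h import *
from workcell import env
for n,r in(("side",(200,350,130,110,5)),):
    f=env.grab_frame(n);pickle.dump(f,open(f"pics/{n}8.pkl","wb"));crop(f,*r,n+"8")
E
```

```text
t 13.55 p [515.7 315.6  90.6] [ 1.7998e+02 -1.0000e-02  8.6230e+01] F [-0.1 -0.8 -0.2] w 33.0 q6 -55.9
shift [-1.7 -1.1  5.1] rot [ 0.0003 -0.0002  0.0006]
```

View pics/side8.png

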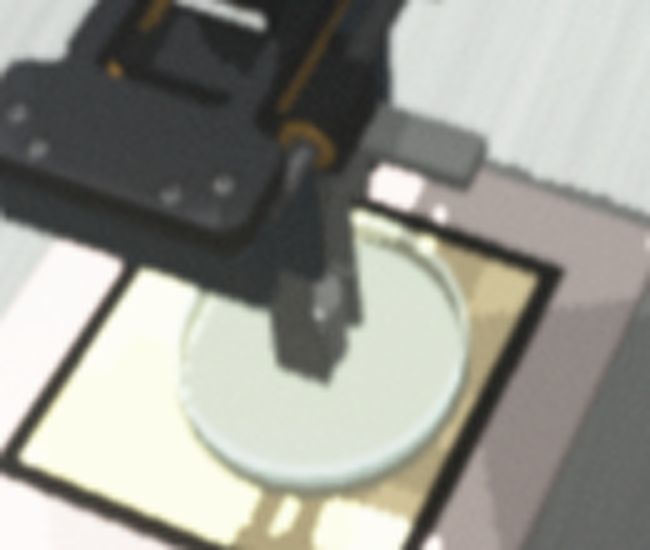

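Jaws are near the dish middle. Easing down by force.

Call:
drive_tool(
  series=[
    [0.7,[0,0,1],[0,0,0]],
    [0.7,[0,0,2],[0,0,0]],
    [0.7,[0,0,3],[0,0,0]],
    [0.7,[0,0,3.5],[0,0,0]],
    [0.7,[0,0,3.5],[0,0,0]],
  ],
)

```text
time_s: 14.1
ee_pos: [515.6, 315.5, 86.8]
ee_rot: [-180.0, 0.0, 86.2]
force: [-0.1, -0.9, -0.9]
gripper_width: 32.9
```

Call:
drive_tool(
  series=[
    [0.7,[0,0,0.3],[0,0,0]],
    [0.7,[0,0,0.6],[0,0,0]],
    [0.7,[0,0,0.9],[0,0,0]],
    [0.7,[0,0,1],[0,0,0]],
    [0.7,[0,0,1],[0,0,0]],
  ],
)

```text
time_s: 14.6
ee_pos: [515.7, 315.6, 86.0]
ee_rot: [180.0, -0.0, 86.2]
force: [-0.3, -0.3, -0.7]
gripper_width: 33.2
```

Call:
drive_tool(
  series=[
    [0.7,[0,0,0.3],[0,0,0]],
    [0.7,[0,0,0.6],[0,0,0]],
    [0.7,[0,0,0.8],[0,0,0]],
    [0.7,[0,0,0.8],[0,0,0]],
    [0.7,[0,0,0.8],[0,0,0]],
  ],
)

```text
time_s: 15.1
ee_pos: [515.8, 315.6, 85.5]
ee_rot: [180.0, -0.0, 86.2]
force: [-1.2, -0.3, 2.6]
gripper_width: 33.3
```

Contact (Fz +2.6 N at the predicted height). Hold, then open slowly.

Call:
drive_tool(
  series=[
    [0.7,[0,0,0],[0,0,0]],
    [0.7,[0,0,0],[0,0,0]],
    [0.66,[0,0,0],[0,0,0]],
    [0.63,[0,0,0],[0,0,0]],
    [0.61,[0,0,0],[0,0,0]],
  ],
)

```text
time_s: 15.6
ee_pos: [515.6, 315.6, 84.7]
ee_rot: [-180.0, -0.0, 86.2]
force: [-0.7, -0.7, -0.6]
gripper_width: 35.7
```

Call:
drive_tool(
  series=[
    [0.59,[0,0,0],[0,0,0]],
    [0.56,[0,0,0],[0,0,0]],
    [0.52,[0,0,0],[0,0,0]],
    [0.48,[0,0,0],[0,0,0]],
    [0.46,[0,0,0],[0,0,0]],
  ],
)

```text
time_s: 16.1
ee_pos: [515.7, 315.6, 85.1]
ee_rot: [-180.0, -0.0, 86.2]
force: [-0.2, -0.4, -0.3]
gripper_width: 48.9
```

Call:
drive_tool(
  series=[
    [0.46,[0,0,0],[0,0,0]],
    [0.46,[0,0,-3],[0,0,0]],
    [0.46,[0,0,-8],[0,0,0]],
    [0.46,[0,0,-15],[0,0,0]],
    [0.46,[0,0,-25],[0,0,0]],
  ],
)

```text
time_s: 16.6
ee_pos: [515.6, 315.5, 110.7]
ee_rot: [-180.0, 0.0, 86.2]
force: [-0.7, 0.6, -1.7]
gripper_width: 49.2
```

```bash
python3 go.py 514.5 314 160 86.2; python3 - <<'E'
from h import *
from workcell import env
for n,r in(("side",(200,350,130,110,5)),):
    f=env.grab_frame(n);pickle.dump(f,open(f"pics/{n}9.pkl","wb"));crop(f,*r,n+"9")
E
```

```text
t 16.6 p [515.6 315.5 110.7] [-1.7998e+02  1.0000e-02  8.6230e+01] F [-0.7  0.6 -1.7] w 49.2 q6 -55.9
shift [ -1.6  -1.  -49.3] rot [-0.0003  0.0001  0.0006]
```

View pics/side9.png

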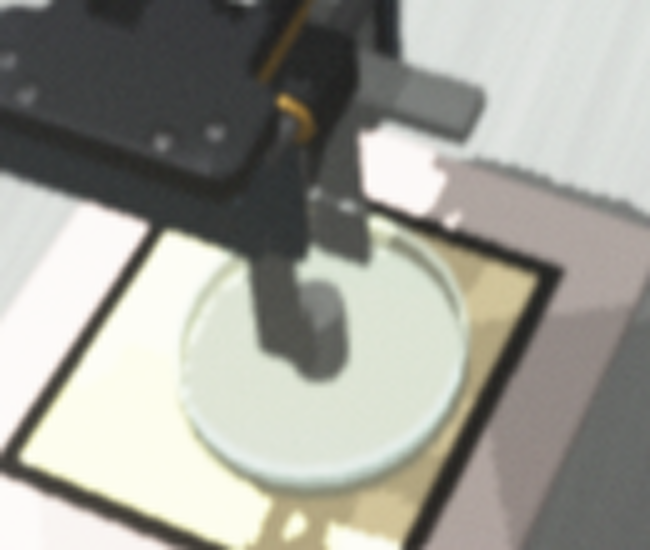

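Stub stands upright in the dish; tongs free of it. Lifting away and returning.

Call:
drive_tool(
  series=[
    [0.46,[0,0,-20],[0,0,0]],
    [0.46,[0,0,-50],[0,0,0]],
    [0.46,[0,0,-80],[0,0,0]],
    [0.46,[0,0,-110],[0,0,0]],
    [0.46,[0,0,-135],[0,0,0]],
  ],
)

```text
time_s: 17.15
ee_pos: [515.9, 315.7, 247.7]
ee_rot: [179.9, -0.1, 86.2]
force: [0.1, 1.2, -0.8]
gripper_width: 49.1
```

```bash
python3 go.py 594.5 -300 245 86.2
```

```text
t 17.15 p [515.9 315.7 247.7] [ 1.7988e+02 -9.0000e-02  8.6230e+01] F [ 0.1  1.2 -0.8] w 49.1 q6 -55.9
shift [-609.2  118.9    2. ] rot [ 0.0021 -0.0015  0.0006]
```

Call:
drive_tool(
  series=[
    [0.46,[-20,4,0],[0,0,0]],
    [0.46,[-58,11,0],[0,0,0]],
    [0.46,[-96,19,0],[0,0,0]],
    [0.46,[-136,27,0],[0,0,0]],
    [0.46,[-176,34,0],[0,0,0]],
  ],
)

```text
time_s: 17.65
ee_pos: [538.1, 136.3, 245.9]
ee_rot: [179.9, -0.0, 86.3]
force: [1.6, -0.2, 0.1]
gripper_width: 49.4
```

Call:
drive_tool(
  series=[
    [0.46,[-40,8,0],[0,0,0]],
    [0.46,[-80,16,0],[0,0,0]],
    [0.46,[-120,24,0],[0,0,0]],
    [0.46,[-160,31,0],[0,0,0]],
    [0.46,[-200,39,0],[0,0,0]],
  ],
)

```text
time_s: 18.15
ee_pos: [563.8, -66.1, 245.9]
ee_rot: [179.9, -0.0, 86.2]
force: [0.7, 0.8, 0.0]
gripper_width: 49.6
```

Call:
drive_tool(
  series=[
    [0.46,[-40,8,0],[0,0,0]],
    [0.46,[-80,16,0],[0,0,0]],
    [0.46,[-120,24,0],[0,0,0]],
    [0.46,[-155,30,0],[0,0,0]],
    [0.46,[-185,36,0],[0,0,0]],
  ],
)

```text
time_s: 18.65
ee_pos: [587.5, -253.5, 245.6]
ee_rot: [180.0, 0.0, 86.2]
force: [-0.1, 0.3, -0.4]
gripper_width: 49.2
```

Call:
drive_tool(
  series=[
    [0.46,[-20,4,0],[0,0,0]],
    [0.46,[-35,7,0],[0,0,0]],
    [0.46,[-45,9,0],[0,0,0]],
    [0.46,[-45,9,0],[0,0,0]],
    [0.46,[-45,9,0],[0,0,0]],
  ],
)

```text
time_s: 19.15
ee_pos: [593.6, -295.9, 245.1]
ee_rot: [-180.0, -0.1, 86.3]
force: [-0.4, 0.5, -0.9]
gripper_width: 49.3
```

```bash
python3 go.py 594.5 -300 105 86.2
```

```text
t 19.15 p [ 593.6 -295.9  245.1] [-1.7999e+02 -5.0000e-02  8.6270e+01] F [-0.4  0.5 -0.9] w 49.3 q6 -113.8
shift [ -4.1   1.2 140.1] rot [-0.0002 -0.0009  0.0012]
```

Call:
drive_tool(
  series=[
    [0.46,[-2,1,4],[0,0,0]],
    [0.46,[-4,1,8],[0,0,0]],
    [0.46,[-4,1,15],[0,0,0]],
    [0.46,[-4,1,15],[0,0,0]],
    [0.46,[-4,1,15],[0,0,0]],
  ],
)

```text
time_s: 19.65
ee_pos: [594.1, -300.7, 229.7]
ee_rot: [-180.0, -0.0, 86.2]
force: [0.2, 0.1, -0.7]
gripper_width: 49.3
```

```bash
python3 go.py 594.5 -300 105 86.2;python3 - <<'E'
from h import *
from workcell import env
for n,r in(("side",(250,60,150,160,3.7)),("top",(400,150,130,120,5))):
    f=env.grab_frame(n);pickle.dump(f,open(f"pics/{n}10.pkl","wb"));crop(f,*r,n+"10")
E
```

```text
t 19.65 p [ 594.1 -300.7  229.7] [-1.7995e+02 -3.0000e-02  8.6240e+01] F [ 0.2  0.1 -0.7] w 49.3 q6 -114.1
shift [  0.7   0.4 124.7] rot [-0.0008 -0.0005  0.0006]
```

View pics/side10.png

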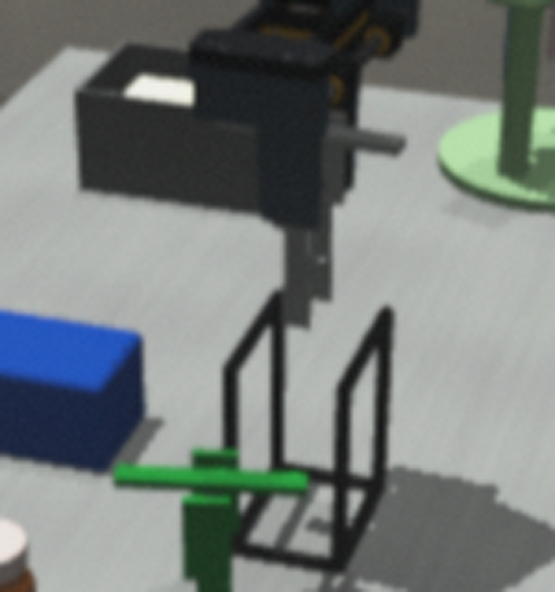

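View pics/top10.png

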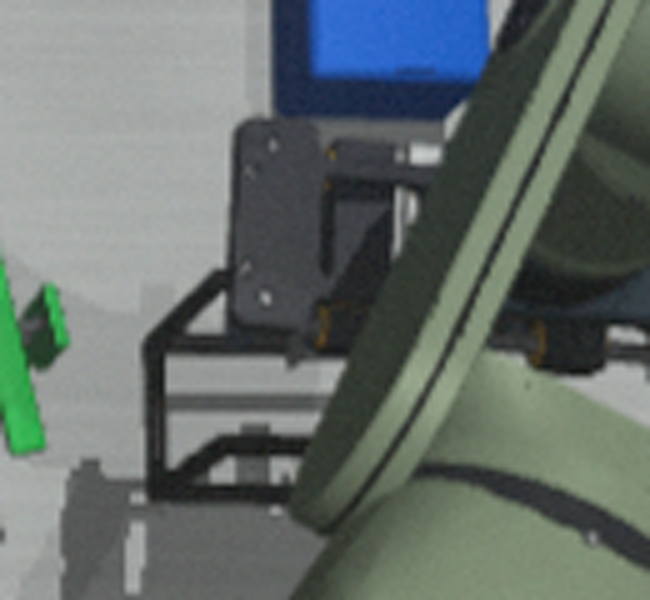

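Tongs upright above the rack opening. Lowering to just above the rails.

Call:
drive_tool(
  series=[
    [0.46,[0,0,25],[0,0,0]],
    [0.46,[0,0,55],[0,0,0]],
    [0.46,[0,0,85],[0,0,0]],
    [0.46,[0,0,108],[0,0,0]],
    [0.46,[0,0,122],[0,0,0]],
  ],
)

```text
time_s: 20.25
ee_pos: [593.6, -300.5, 106.2]
ee_rot: [-179.9, -0.1, 86.2]
force: [0.0, -0.6, -0.2]
gripper_width: 49.3
```

Call:
drive_tool(
  series=[
    [0.46,[0,0,1],[0,0,0]],
    [0.46,[0,0,2],[0,0,0]],
    [0.46,[0,0,3],[0,0,0]],
    [0.46,[0,0,4],[0,0,0]],
    [0.46,[0,0,4],[0,0,0]],
  ],
)

```text
time_s: 20.75
ee_pos: [594.6, -301.1, 104.9]
ee_rot: [179.9, 0.0, 86.2]
force: [0.7, 0.1, -1.8]
gripper_width: 49.5
```

Call:
drive_tool(
  series=[
    [0.46,[0,0,0.5],[0,0,0]],
    [0.46,[0,0,1],[0,0,0]],
    [0.46,[0,0,1.5],[0,0,0]],
    [0.46,[0,0,2],[0,0,0]],
    [0.46,[0,0,2],[0,0,0]],
  ],
)

```text
time_s: 21.25
ee_pos: [594.3, -300.9, 102.0]
ee_rot: [-180.0, -0.0, 86.2]
force: [-0.1, -0.7, -1.6]
gripper_width: 49.2
```

Call:
drive_tool(
  series=[
    [0.46,[0,0,0.5],[0,0,0]],
    [0.46,[0,0,1],[0,0,0]],
    [0.46,[0,0,1.5],[0,0,0]],
    [0.46,[0,0,2],[0,0,0]],
    [0.46,[0,0,2],[0,0,0]],
  ],
)

```text
time_s: 21.75
ee_pos: [594.3, -300.9, 100.0]
ee_rot: [-180.0, -0.0, 86.2]
force: [-0.1, 1.1, -0.9]
gripper_width: 49.7
```

Call:
drive_tool(
  series=[
    [0.46,[0,0,0.3],[0,0,0]],
    [0.46,[0,0,0.6],[0,0,0]],
    [0.46,[0,0,1],[0,0,0]],
    [0.46,[0,0,1],[0,0,0]],
    [0.46,[0,0,1],[0,0,0]],
  ],
)

```text
time_s: 22.25
ee_pos: [594.3, -300.9, 99.1]
ee_rot: [180.0, -0.0, 86.2]
force: [0.5, -0.2, -0.8]
gripper_width: 49.4
```

Call:
drive_tool(
  series=[
    [0.46,[0,0,0.3],[0,0,0]],
    [0.46,[0,0,0.6],[0,0,0]],
    [0.46,[0,0,1],[0,0,0]],
    [0.46,[0,0,1],[0,0,0]],
    [0.46,[0,0,1],[0,0,0]],
  ],
)

```text
time_s: 22.75
ee_pos: [594.4, -301.1, 98.9]
ee_rot: [180.0, 0.0, 86.2]
force: [-2.0, -0.1, 5.7]
gripper_width: 49.1
```

Bar rests on the rails (Fz +5.7 N at TCP z 98.9, as expected). Release slowly.

Call:
drive_tool(
  series=[
    [0.45,[0,0,0],[0,0,0]],
    [0.42,[0,0,-0.5],[0,0,0]],
    [0.38,[0,0,-0.5],[0,0,0]],
    [0.33,[0,0,-0.5],[0,0,0]],
    [0.25,[0,0,-0.5],[0,0,0]],
  ],
)

```text
time_s: 23.25
ee_pos: [594.3, -300.8, 98.0]
ee_rot: [-180.0, -0.0, 86.2]
force: [-0.2, -0.2, 0.1]
gripper_width: 66.4
```

Call:
drive_tool(
  series=[
    [0.15,[0,0,0],[0,0,0]],
    [0.05,[0,0,0],[0,0,0]],
    [0,[0,0,0],[0,0,0]],
    [0,[0,0,0],[0,0,0]],
    [0,[0,0,0],[0,0,0]],
  ],
)

```text
time_s: 23.75
ee_pos: [594.3, -300.9, 98.5]
ee_rot: [-180.0, -0.0, 86.2]
force: [0.2, -0.7, 0.8]
gripper_width: 91.2
```

```bash
python3 go.py 594.5 -300 225 86.2;python3 - <<'E'
from h import *
from workcell import env
for n,r in(("side",(250,60,150,160,3.7)),):
    f=env.grab_frame(n);pickle.dump(f,open(f"pics/{n}11.pkl","wb"));crop(f,*r,n+"11")
E
```

```text
t 23.75 p [ 594.3 -300.9   98.5] [-1.800e+02 -1.000e-02  8.623e+01] F [ 0.2 -0.7  0.8] w 91.2 q6 -114.1
shift [ 1.000e+00  1.000e-01 -1.265e+02] rot [-0.     -0.0001  0.0006]
```

View pics/side11.png

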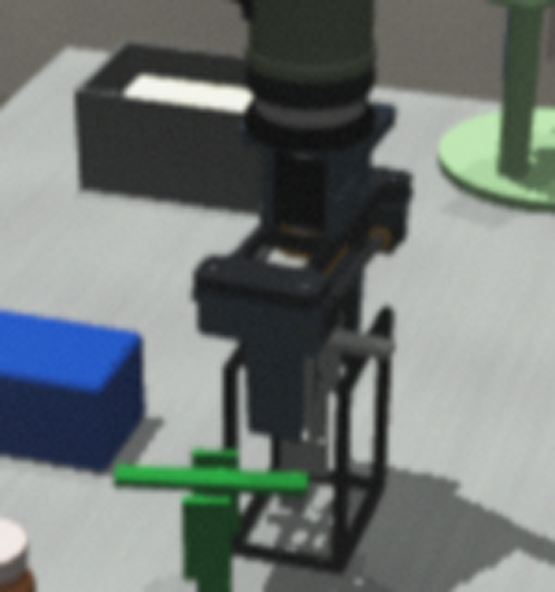

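Tongs hang on the rails, fingers open. Retract straight up, then sideways to clear the view.

Call:
drive_tool(
  series=[
    [0,[0,0,-15],[0,0,0]],
    [0,[0,0,-40],[0,0,0]],
    [0,[0,0,-70],[0,0,0]],
    [0,[0,0,-100],[0,0,0]],
    [0,[0,0,-130],[0,0,0]],
  ],
)

```text
time_s: 24.3
ee_pos: [594.2, -300.9, 229.8]
ee_rot: [180.0, -0.0, 86.2]
force: [0.9, -0.5, -0.3]
gripper_width: 91.2
```

Call:
drive_tool(
  series=[
    [0,[35,-30,-10],[0,0,0]],
    [0,[70,-60,-20],[0,0,0]],
    [0,[105,-90,-30],[0,0,0]],
    [0,[140,-120,-40],[0,0,0]],
    [0,[175,-150,-50],[0,0,0]],
  ],
)

```text
time_s: 24.8
ee_pos: [454.7, -115.1, 279.0]
ee_rot: [180.0, -0.0, 86.2]
force: [-0.5, 0.8, 0.6]
gripper_width: 91.1
```

Call:
drive_tool(
  series=[
    [0,[30,-10,0],[0,0,0]],
    [0,[50,-20,0],[0,0,0]],
    [0,[50,-20,0],[0,0,0]],
    [0,[50,-20,0],[0,0,0]],
    [0,[50,-20,0],[0,0,0]],
  ],
)

```text
time_s: 25.3
ee_pos: [440.0, -66.0, 278.6]
ee_rot: [180.0, 0.0, 86.2]
force: [0.3, -0.0, -0.1]
gripper_width: 91.0
```

```bash
python3 go.py 420 -90 270 86.2;python3 - <<'E'
from h import *
from workcell import env
for n in("side","top"):
    f=env.grab_frame(n);pickle.dump(f,open(f"pics/{n}12.pkl","wb"))
    cv2.imwrite(f"pics/{n}12.png",f["image"][:,:,::-1])
crop(load("top12"),420,180,90,80,8,"c12r");crop(load("side12"),200,350,130,110,5,"c12d")
E
```

```text
t 25.3 p [440.  -66.  278.6] [1.7999e+02 2.0000e-02 8.6190e+01] F [ 0.3 -0.  -0.1] w 91.0 q6 -96.2
shift [-25.2 -18.3   8.6] rot [ 0.0002  0.0004 -0.0001]
```

View pics/top12.png

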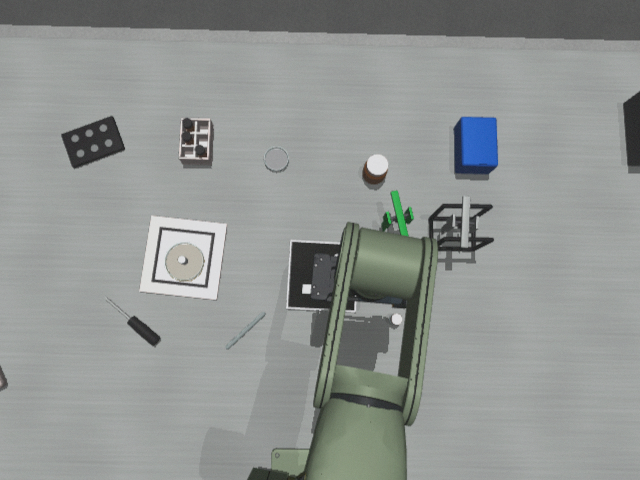

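View pics/side12.png

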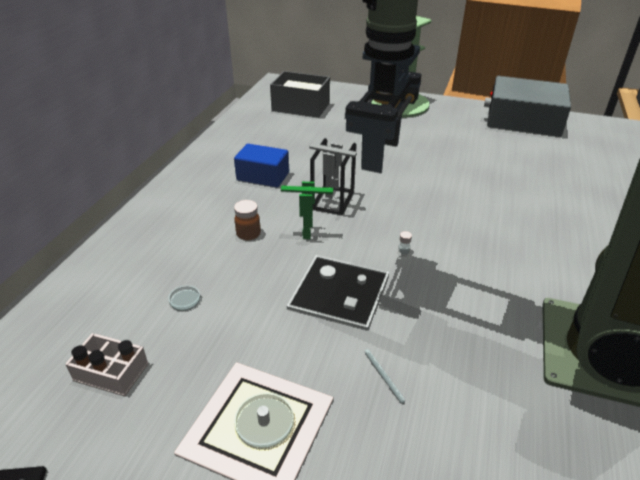

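View pics/c12r.png

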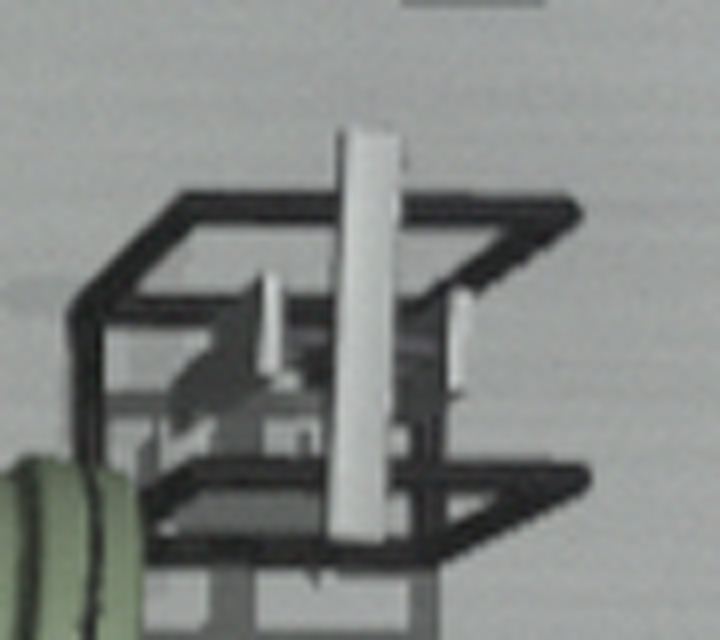

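View pics/c12d.png

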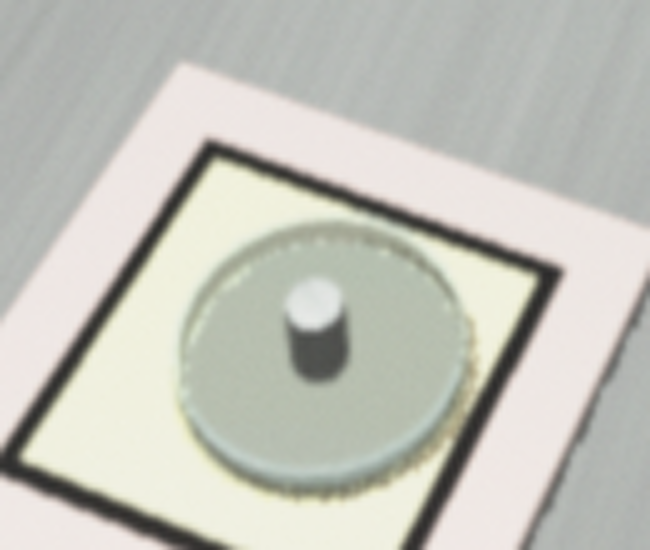

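The stub stands at the dish middle (top view about (183,259)). The dish hasn't visibly moved, and the tongs' bar lies across both rails. One number check, then I'll hand in.

```bash
python3 - <<'E'
from h import *
from workcell import env
t=load("top12");s=load("side12")
gt=cv2.cvtColor(t["image"],cv2.COLOR_RGB2GRAY)
print(blobs(t,(gt>200).astype(np.uint8),172,248,22,22),onz(t,182.6,259.5,41))
q=lambda x,y:(200+(x+.5)/5-.5,350+(y+.5)/5-.5)
print("stub side",onz(s,*q(314,304),41))
px=lambda x,y:(420+(x+.5)/8-.5,180+(y+.5)/8-.5)
P=[onz(t,*px(*a),148) for a in((348,129),(402,131),(385,540),(328,540))];print("bar",np.mean(P,0))
d0=load("side0")["image"][380:455,225:305].astype(int);d1=s["image"][380:455,225:305].astype(int)
print("side dish diff outside stub (median, 99%)",np.median(abs(d0-d1)),np.percentile(abs(d0-d1),90))
print(env.state()["qvel"].round(2)); env.job_done()
E
```

```text
[([178, 256, 7, 7, 36], [181.06, 258.75])] [515.31493578 312.83676804  41.        ]
stub side [515.2494986  315.07764828  41.        ]
bar [ 594.19120159 -300.88464093  148.        ]
side dish diff outside stub (median, 99%) 11.0 14.0
[0.04 0.09 0.05 0.15 0.13 0.1 ]
the job is handed in; nothing more can be done
```

The task is done and handed in after about 25 s of robot time. I took the tongs from the rack, moved the tall stub from the tray to the dish with them, then hung them back up.

**Stub:** It was set down under contact (2.6 N) before the jaws opened, and it stands upright. The two cameras put it at about (515, 313) and (515, 315), roughly 2 mm from my estimate of the dish centre at (514.5, 314). The top-view blob centre came out at column 181.1, while I used 182.6 for that position; that is about 3 mm, well inside the 22 mm allowed.

**Dish:** It sits in the same place in the final pictures as at the start. My numeric before/after comparison of the dish was not useful, because it showed a uniform brightness change of about 11 grey levels. That leaves the visual check only.

**Tongs:** They hang with the bar across both rails at about (594, -301). I put the rack's middle at (595, -309), so they are about 1 mm and 8 mm off. The gripper is open and clear of everything.

The pictures and forces showed no gripper contact with the stub. Commanded and measured arm positions differed by up to 7 mm right after fast moves, so I corrected the position before each descent.

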